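# Fit a keyed shaft into the polisher's drive hub and hold it home

## Task

Get the polisher's drive hub ready for its retaining screw: lift the dust cover off the hub and hang it by its eye over the upright post, all the way down, and let go of it. Then take the keyed shaft out of its holder, push it into the hub, turning it until its key slips into the keyway, and push on against the spring until its collar sits on the hub's face. Finish while still gripping the shaft and holding it pressed home: the spring lifts it if you let go.

Things in the scene. Friction and masses are not known exactly. Their poses are not given: they have to be found in the camera images.
- hub_mouth (a point): Centre of the bore's mouth in the top face of the hub, 60 mm above the table. The hub is a bare metal pulley (54 mm across, top face 48 mm across) on a dark 90 x 90 mm foot, fixed to the table with its bore upright (z up). The bore is 22.5 mm wide; its keyway, 9 mm wide and reaching 17.5 mm from the axis, lies on this frame's -x side, over the full depth. A sprung plunger waits in the bore 32 mm below the mouth. The hub does not turn.
- hub_plunger (a joint): How far the sprung plunger in the bore is pushed down: 0 m at rest, 0.008 when the shaft's collar sits on the hub. The spring pushes up with 4 N at the start of the travel and 8 N when home, more than the shaft's weight.
- cover_grip (a point): Centre of the upright rib on the grey plastic dust cover, the place to grip it: the rib is 12 mm thick (along y), 30 mm long (along x) and stands 30 mm above the cover's plate, this point 15 mm below its top. The plate is 6 mm thick, with a 48 mm disc about a point 7 mm towards +x from here, under it a plug 18 mm wide and 6 mm deep that sits loosely in the bore. An arm leads towards -x to the eye. About 100 g.
- cover_eye (a point): Centre of the eye in the cover's arm (half-way through its 6 mm thickness), 45 mm towards the cover's -x and 18 mm below the rib's centre; hole 16 mm wide, ring 32 mm across outside. At the start the cover lies on the hub, eye roughly towards the robot.
- post_tip (a point): Top of the upright steel post, 56 mm above the table, 9 mm thick with a tapered tip, on a round foot 40 mm across and 6 mm high, fixed. With the eye down on the foot, the eye's centre is 9 mm above the table and the cover's plug stands on the table, so the cover lies level.
- shaft_grip (a point): Centre of the shaft's gripping head, a block 26 mm long (x), 18 mm thick (y, the way to grip it) and 40 mm high (z up); a collar 43 mm across and 6 mm thick lies just under it. The shaft stands upright in a black round holder (72 mm foot, 48 mm high, 34 mm opening), its collar resting on the holder's rim. About 180 g.
- shaft_seat (a point): Centre of the underside of the shaft's collar, 26 mm below the head's centre. The round shaft below is 20 mm thick and 40 mm long with a tapered nose; its key, 6.5 mm wide, reaches 15.5 mm from the axis on this frame's -x side, from 1 to 22 mm below the collar, so the plain nose enters the bore 18 mm before the key meets the hub. Home: this point at point hub_mouth, with the same directions of x.
There are look-alikes about, which are no part of the job. What is shaped like the part that bears shaft_grip but red is not meant. Leave any purple look-alike of the part that bears cover_grip alone.

How it is judged:
By the outcome, as a careful person would: the job done as asked, in the order asked, and still so for the second after the job is handed in, while the arm keeps its last pose, push and grip.
It also fails if it takes over 59 s, if anything falls off the work surface, if the arm or the gripper's body presses on something with over 40 N, if the wrist force passes 120 N, or if a joint passes its speed limit or range.

## Robot

A 7-joint arm with a two-finger parallel gripper is mounted at the origin on a cart in front of the work surface, level with it; the furniture and walls round the work are solid. World frame = base frame: x ahead of the robot, y to its left, z up, the work surface at z = 0. Lengths are in m, angles in rad, forces in N, time in s.
With the tool pointing down it reaches from about 0.35 to 0.9 m from the base axis. Payload 8.1 kg.
Tool frame: the origin (TCP) lies midway between the tips of the shut fingers; the grasp point (between the pads) lies 19 mm behind it; x points along the fingers, z is the direction in which the jaws open and shut, and the axes are right-handed (so a half turn about x gives the same grasp; the last joint's range is limited). The gripper opens to 92 mm and grips with 3 to 60 N. Pads are 19 mm wide; open, the fingers measure 130 mm over their backs; the gripper's body (75 mm by 190 mm) begins 47 mm behind the grasp point.
Start: joints at [1.208, 0.434, 0.025, 1.573, -0.012, 1.134, -0.075], TCP at [0.161, -0.604, 0.227] pointing down, gripper open.
Joint ranges: [-2.62, 2.62], [-0.44, 2.09], [-1.27, 1.32], [0.08, 2.57], [-1.32, 4.46], [0.12, 2], [-2.74, 2.74]. Speed limits (rad/s): [2.22, 2.22, 3.01, 3.01, 3.14, 3.14, 3.14].

## Interface

Orientations are given as a rotation vector (axis times angle).
In Python, from cell import arm gives the robot as it stands. The module is installed in compiled form; this text tells all that it offers.
- The arm moves only by the tool move_arm, never from a script. Its argument "steps" is text: rows parted by semicolons, each of 5 numbers parted by spaces: the shift along the tool's x, y, z in m, then the turn about the tool's x in rad, then the closure in counts, from 0 (fully open) to 255 (shut). A call has 1 to 10 rows; each row is the pose to reach, as a shift and turn from the pose commanded when the call began, along the tool's axes at that moment; what a row does not reach only later rows make up. A row lasts 1/12 s, in which the tool goes at most 41.7 mm and 7.16 degrees, less where a joint would pass 70% of its speed; a pose out of reach is approached as far as the arm can. A call with a gripper value outside its range is refused whole. The fingers move at their own pace and stop on an object; "squeeze" is the grip in N (left out, the last holds). Time passes only in rows, so rows that repeat a pose let the fingers close. It gives the time, the measured TCP pose, the force and the opening at its end, in the units of the state.
- arm.observe(): the state, without advancing time (a new reading comes with each control period).
- arm.get_image(name): name is "scene" or "top" or "wrist"; returns a dict with "img" (384x512x3 uint8, blue, green, red), "z_map" (384x512 float32, m along the optical axis (not along the pixel's ray), 0 where there is no reading), "vfov" (degrees; the focal length in pixels is half the picture's height over the tangent of half this angle, whatever the lens; pixels are square), "cx", "cy" (the principal point, pixels), "extrinsics" (4x4, takes a point from camera to world coordinates). Camera axes: x right, y up, looking along -z (the intrinsics and any distortion apply to the point x, -y, -z); pixel columns grow to the right and rows downward; lengths in m; the calibration is good to about 2 mm. A picture is of the moment at which its call begins.
- arm.sign_off(): hands the job in, once; it reports no verdict.
The state is a dict: "clock": time; "joints": joint angles; "dq": joint speeds; "joint_efforts": joint torques, N m; "position": TCP position; "ee_rot": TCP orientation; "force": force on the tool from outside, world axes, zero at the start; "ft_torque": the same for the moment, N m; "width": opening from 0.0 (shut) to 1.0 (fully open).
Only numpy, scipy, OpenCV 4.12 (cv2) and the standard library are available. Lean on these libraries where they do the work, as an engineer would, in place of code of your own. Each camera call takes 0.05 s, during which the arm holds its last target.

## Working session

There is one attempt and no reset: what is moved stays moved. The work goes in short steps, Python scripts to look and compute and a tool call to move; the robot and the scene stay as the last step left them, time stands still between calls to the robot, and variables do not carry over. Pictures are saved under pics/ and viewed, and the job is handed in when it is done.

Besides the shell and the picture viewer there is one more tool, called after ">>>" in YAML: its name, and indented under it one key for each argument. move_arm: Moves the arm, as the interface text tells. Its arguments: {"type":"object","properties":{"steps":{"type":"string"},"squeeze":{"type":"number"}},"required":["steps"]}

```bash
mkdir -p pics
cat > h.py <<'E'
import numpy as np, cv2
from cell import arm
from scipy.spatial.transform import Rotation as R
def snap(n,f):
    d=arm.get_image(n); cv2.imwrite('pics/'+f+'.png',d['img']); np.savez('pics/'+f+'.npz',**{k:np.array(v) for k,v in d.items()}); return d
def load(f): return dict(np.load('pics/'+f+'.npz'))
def px(d,u,v,z=None):
    f=192/np.tan(np.radians(float(d['vfov']))/2)
    if z is None: z=d['z_map'][int(round(v)),int(round(u))]
    p=np.array([(u-d['cx'])/f*z,-(v-d['cy'])/f*z,-z,1]); return (d['extrinsics']@p)[:3]
def pxh(d,u,v,h):
    a=px(d,u,v,0.2);b=px(d,u,v,1.0); t=(h-a[2])/(b[2]-a[2]); return a+t*(b-a)
def crop(f,u0,v0,u1,v1,s,out):
    i=cv2.imread('pics/'+f+'.png')[v0:v1,u0:u1]; cv2.imwrite('pics/'+out+'.png',cv2.resize(i,None,fx=s,fy=s,interpolation=cv2.INTER_CUBIC))
def tool():
    s=arm.observe(); return np.array(s['position']),R.from_rotvec(s['ee_rot'])
E
python3 - <<'E'
from h import *
for n in ['scene','top','wrist']:
    d=snap(n,n+'0'); print(n,d['vfov'],d['cx'],d['cy'],[k for k in d]); print(np.round(d['extrinsics'],3))
s=arm.observe(); print(s); print(R.from_rotvec(s['ee_rot']).as_matrix().round(3))
E
```

```text
scene 55.92235526977155 247.41936038258217 192.77751549211305 ['img', 'z_map', 'vfov', 'cx', 'cy', 'extrinsics']
[[-0.84   0.408 -0.358  0.212]
 [-0.543 -0.624  0.562  0.228]
 [ 0.005  0.666  0.746  0.719]
 [ 0.     0.     0.     1.   ]]
top 51.030198326071115 245.09989298374046 195.18429079641066 ['img', 'z_map', 'vfov', 'cx', 'cy', 'extrinsics']
[[-0.009  0.991 -0.136  0.404]
 [-1.    -0.01  -0.006 -0.27 ]
 [-0.008  0.136  0.991  0.939]
 [ 0.     0.     0.     1.   ]]
wrist 69.60863910673773 254.25702803865698 190.80875236261315 ['img', 'z_map', 'vfov', 'cx', 'cy', 'extrinsics']
[[ 0.257  0.929  0.267  0.233]
 [-0.966  0.248  0.069 -0.586]
 [-0.002 -0.276  0.961  0.384]
 [ 0.     0.     0.     1.   ]]
{'clock': 0.15, 'joints': array([ 1.20841833,  0.4350651 ,  0.02497126,  1.57388004, -0.0115866 ,
        1.13399895, -0.07509777]), 'dq': array([ 0.00118078, -0.00123163,  0.0008632 , -0.00304171, -0.00157374,
        0.00081006, -0.00030344]), 'joint_efforts': array([ 1.59437976e-03, -6.68268085e+01,  9.85611789e-01, -3.14694786e+01,
       -6.05781027e-02,  3.94513796e-02,  8.62106231e-05]), 'position': array([ 0.16039385, -0.60366879,  0.22612699]), 'ee_rot': array([ 1.01645498,  1.32198792, -1.01539558]), 'force': array([-0.10561338,  0.06303023, -0.24438528]), 'ft_torque': array([ 0.01020777,  0.01881488, -0.0213048 ]), 'width': 0.996682840691958}
[[-0.     0.966  0.257]
 [ 0.001  0.257 -0.966]
 [-1.    -0.    -0.001]]
```

View pics/scene0.png

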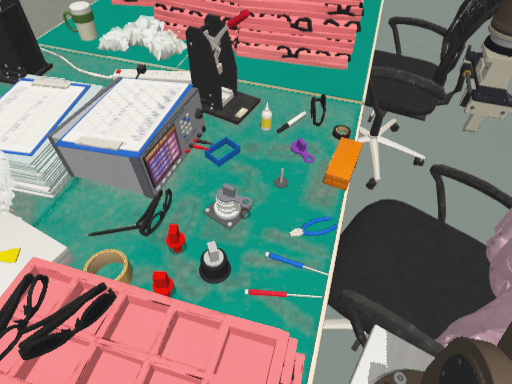

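View pics/top0.png

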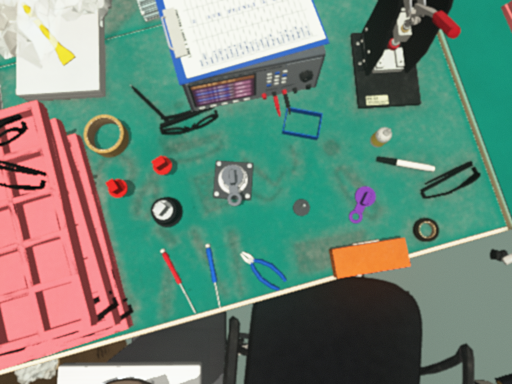

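View pics/wrist0.png

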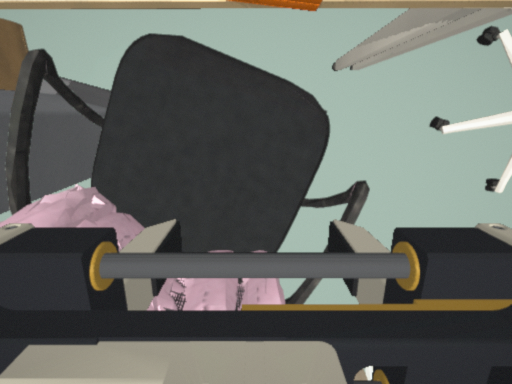

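Run:
```python
from h import *
crop('top0',140,130,320,240,4,'c1')
crop('scene0',180,140,320,300,4,'c2')
d=load('top0')
for n,(u,v) in dict(rib=(233,178),eye=(234,198),plate=(233,192),table=(260,230),posttop=(301,207),shafthead=(163,207),purple=(365,195)).items(): print(n,px(d,u,v).round(4))
```

```text
rib [ 0.556  -0.2395  0.0992]
eye [ 0.5249 -0.2384  0.0097]
plate [ 0.5306 -0.2382  0.0677]
table [ 4.503e-01 -2.982e-01  4.000e-04]
posttop [ 0.5    -0.3911  0.0303]
shafthead [ 0.4958 -0.0916  0.0973]
purple [ 0.5258 -0.5368  0.0322]
```

View pics/c1.png

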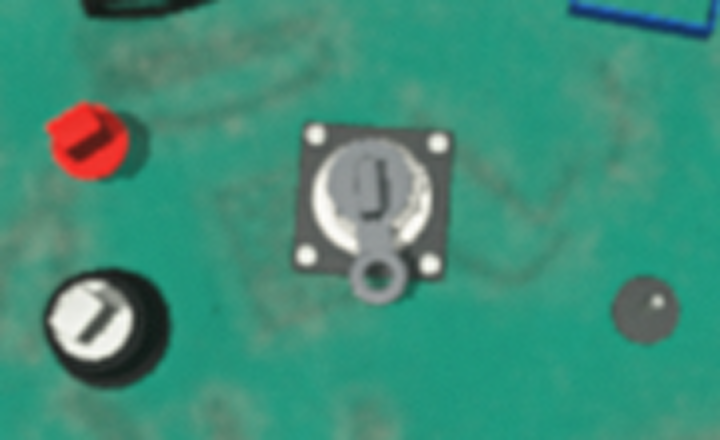

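View pics/c2.png

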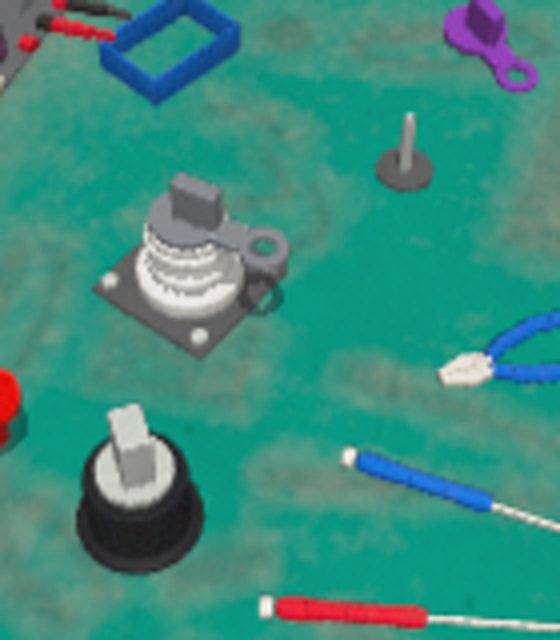

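```bash
cat >> h.py <<'E'
def cloud(d,u0,v0,u1,v1):
    f=192/np.tan(np.radians(float(d['vfov']))/2)
    v,u=np.mgrid[v0:v1,u0:u1]; z=d['z_map'][v0:v1,u0:u1].astype(float)
    P=np.stack([(u-d['cx'])/f*z,-(v-d['cy'])/f*z,-z,np.ones_like(z)],-1)@d['extrinsics'].T
    return P[...,:3],d['img'][v0:v1,u0:u1],z>0
E
python3 - <<'E'
from h import *
for n in ['top0','scene0']:
    d=load(n); 
    P,I,ok=cloud(d,0,0,512,384); P=P[ok]; 
    def sl(nm,c,r,z0,z1):
        m=(np.hypot(P[:,0]-c[0],P[:,1]-c[1])<r)&(P[:,2]>z0)&(P[:,2]<z1); Q=P[m]
        if len(Q)<2: print(n,nm,len(Q));return
        mu=Q.mean(0); lo=Q.min(0);hi=Q.max(0)
        a=cv2.minAreaRect((Q[:,:2]*1000).astype(np.float32)) if len(Q)>3 else None
        print(n,nm,len(Q),mu.round(4),((lo+hi)/2).round(4),(hi-lo).round(4),a)
    sl('table',(0.45,-0.3),.03,-.02,.02)
    sl('rib',(0.55,-0.24),.05,.085,.11)
    sl('plate',(0.55,-0.24),.08,.055,.075)
    sl('ring',(0.50,-0.24),.025,.055,.08)
    sl('post',(0.5,-0.39),.03,.02,.07)
    sl('postfoot',(0.5,-0.39),.04,.004,.012)
    sl('head',(0.495,-0.09),.04,.085,.12)
    sl('collar',(0.495,-0.09),.05,.045,.065)
E
```

```text
top0 table 525 [ 0.4498 -0.2999  0.002 ] [ 0.4492 -0.2994  0.0021] [0.0581 0.0583 0.0096] ((449.231201171875, -299.3522644042969), (58.2718620300293, 58.07857131958008), 89.88282012939453)
top0 rib 81 [ 0.56   -0.2373  0.0953] [ 0.5601 -0.2372  0.0941] [0.0283 0.0129 0.0102] ((560.390869140625, -237.26429748535156), (28.436553955078125, 11.769137382507324), 5.9926981925964355)
top0 plate 478 [ 0.551  -0.2384  0.0652] [ 0.5459 -0.2369  0.063 ] [0.0911 0.047  0.0138] ((545.8243408203125, -237.23599243164062), (91.16144561767578, 46.937225341796875), 0.5895462036132812)
top0 ring 89 [ 0.5119 -0.241   0.0649] [ 0.5124 -0.2413  0.0645] [0.0241 0.0286 0.0088] ((512.36376953125, -241.29566955566406), (24.144920349121094, 28.595901489257812), 0.08695239573717117)
top0 post 21 [ 0.5006 -0.394   0.0456] [ 0.5011 -0.3954  0.039 ] [0.0072 0.0089 0.0326] ((501.1937561035156, -394.6676025390625), (7.821640968322754, 7.239361763000488), 61.19163131713867)
top0 postfoot 246 [ 0.5001 -0.3931  0.0056] [ 0.4984 -0.3898  0.0076] [0.0751 0.0752 0.0072] ((498.06085205078125, -389.7483825683594), (74.48059
[... 1280 characters left out ...]
 0.0098 0.0343] ((500.7201232910156, -392.1049499511719), (8.305196762084961, 8.638128280639648), 41.00014877319336)
scene0 postfoot 154 [ 0.5006 -0.3903  0.0057] [ 0.5011 -0.3906  0.0075] [0.0762 0.0749 0.0069] ((499.6630554199219, -393.7613525390625), (76.1297836303711, 71.71245574951172), 13.935995101928711)
scene0 head 110 [ 0.4927 -0.0789  0.093 ] [ 0.494  -0.0795  0.0911] [0.0299 0.0264 0.011 ] ((494.0444641113281, -80.3062515258789), (17.725475311279297, 26.964738845825195), 50.243186950683594)
scene0 collar 386 [ 0.4892 -0.075   0.0511] [ 0.4938 -0.0798  0.0546] [0.0578 0.058  0.0191] ((492.98162841796875, -79.3136215209961), (56.247196197509766, 54.83042907714844), 43.3897705078125)
```

```bash
cat >> h.py <<'E'
def go(p,az):
    """delta in tool axes to world TCP p with tool z at azimuth az deg, tool down"""
    t,r=tool(); M=r.as_matrix(); d=M.T@(np.array(p)-t)
    a=np.degrees(np.arctan2(M[1,2],M[0,2])); da=(az-a+180)%360-180
    s=arm.observe()
    print('t',round(s['clock'],2),'tcp',t.round(4),'az',a.round(2),'tilt',np.degrees(np.arccos(-M[2,0])).round(2),'w',round(s['width'],3),'F',np.round(s['force'],1),'j7',round(s['joints'][6],2)); print('delta',d.round(4),'turn',round(-np.radians(da),4))
E
echo
```

>>> move_arm:
  steps: "0 0.48 -0.252 0.175 0;0 0.48 -0.252 0.175 0;0 0.48 -0.252 0.175 0;0 0.48 -0.252 0.175 0;0 0.48 -0.252 0.175 0;0 0.48 -0.252 0.175 0;0 0.48 -0.252 0.175 0;0 0.48 -0.252 0.175 0;0 0.48 -0.252 0.175 0;0 0.48 -0.252 0.175 0"

```text
clock: 0.98
position: [0.4684, -0.3204, 0.2267]
ee_rot: [1.147, 1.248, -1.147]
force: [1.4, -0.5, -0.3]
width: 1.0
```

Run:
```python
from h import *
go([.56,-.237,.226],-85)
```

```text
t 0.98 tcp [ 0.4684 -0.3204  0.2267] az -85.16 tilt 0.01 w 1.0 F [ 1.4 -0.5 -0.3] j7 -1.01
delta [ 0.0007  0.0984 -0.0754] turn -0.0027
```

>>> move_arm:
  steps: "0 0.098 -0.075 0 0;0 0.098 -0.075 0 0;0 0.098 -0.075 0 0;0 0.098 -0.075 0 0;0 0.098 -0.075 0 0"

```text
clock: 1.4
position: [0.5603, -0.236, 0.2261]
ee_rot: [1.143, 1.252, -1.142]
force: [-0.4, -1.1, -0.3]
width: 1.001
```

Run:
```python
from h import *
snap('wrist','w1')
go([.56,-.237,.226],-85)
```

```text
t 1.45 tcp [ 0.5588 -0.2384  0.2261] az -85.03 tilt 0.06 w 1.001 F [-0.1 -0.3 -0.4] j7 -1.22
delta [ 0.0001  0.0013 -0.0012] turn -0.0005
```

View pics/w1.png

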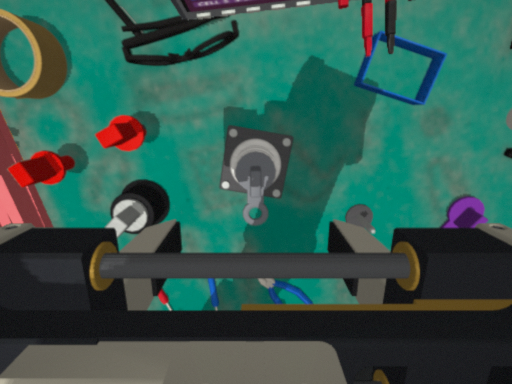

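```bash
cat >> h.py <<'E'
def slices(P,nm,c,r,z0,z1):
    m=(np.hypot(P[:,0]-c[0],P[:,1]-c[1])<r)&(P[:,2]>z0)&(P[:,2]<z1); Q=P[m]
    if len(Q)<4: print(nm,len(Q));return Q
    lo=Q.min(0);hi=Q.max(0); a=cv2.minAreaRect((Q[:,:2]*1000).astype(np.float32))
    print(nm,len(Q),'mean',Q.mean(0).round(4),'mid',((lo+hi)/2).round(4),'size',(hi-lo).round(4),'rect',np.round(a[0],1),np.round(a[1],1),round(a[2],1)); return Q
E
python3 - <<'E'
from h import *
crop('w1',200,110,310,235,5,'c3')
d=load('w1'); P,I,ok=cloud(d,0,0,512,225); P=P[ok]
slices(P,'table',(0.62,-0.3),.02,-.02,.02)
slices(P,'rib',(0.56,-0.237),.03,.088,.11)
slices(P,'ring',(0.51,-0.24),.03,.055,.08)
slices(P,'plate',(0.55,-0.24),.07,.055,.075)
slices(P,'post',(0.5,-0.39),.03,.025,.07)
slices(P,'foot',(0.56,-0.24),.09,.006,.03)
E
```

```text
table 701 mean [ 0.6203 -0.3     0.0026] mid [ 0.6203 -0.3     0.0026] size [0.039  0.0388 0.0048] rect [ 620.3 -299.9] [38.3 38.2] 5.0
rib 305 mean [ 0.562  -0.2374  0.0958] mid [ 0.5612 -0.2375  0.0938] size [0.03   0.0134 0.008 ] rect [ 561.3 -237.5] [29.6 10.9] 5.4
ring 453 mean [ 0.5203 -0.241   0.0659] mid [ 0.5199 -0.2416  0.0649] size [0.0377 0.0301 0.0058] rect [ 520.1 -241.4] [38.  29.5] 4.8
plate 1591 mean [ 0.5568 -0.2377  0.0656] mid [ 0.547  -0.2365  0.0648] size [0.092  0.0493 0.0195] rect [ 547.4 -234.8] [49.3 91.4] 84.9
post 46 mean [ 0.5047 -0.3936  0.0339] mid [ 0.5031 -0.3945  0.0344] size [0.0073 0.0073 0.0188] rect [ 504.  -393.7] [4.2 8.7] 45.1
foot 2456 mean [ 0.5768 -0.236   0.011 ] mid [ 0.5682 -0.2366  0.018 ] size [0.0945 0.0948 0.024 ] rect [ 568.  -236.8] [89.4 89.4] 85.5
```

View pics/c3.png

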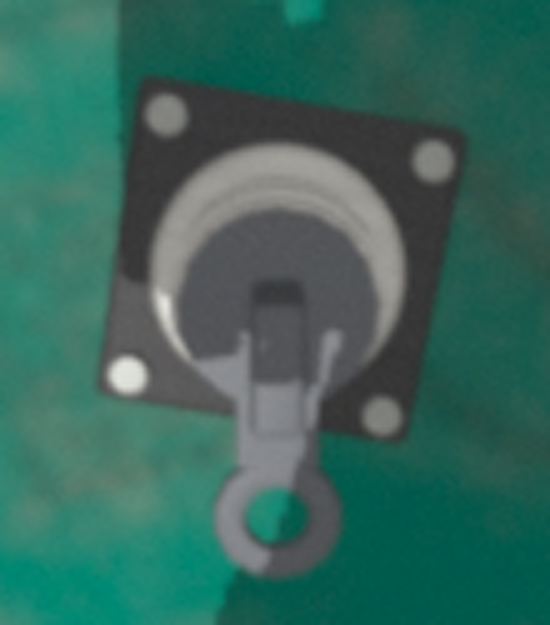

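>>> move_arm:
  steps: "0.04 0.002 -0.001 0 0;0.08 0.002 -0.001 0 0;0.12 0.002 -0.001 0 0;0.147 0.002 -0.001 0 0;0.157 0.002 -0.001 0 0;0.157 0.002 -0.001 0 0"
  squeeze: 25

```text
clock: 1.95
position: [0.5578, -0.2389, 0.0674]
ee_rot: [1.146, 1.252, -1.151]
force: [-0.0, -0.2, -0.0]
width: 0.999
```

Run:
```python
from h import *
go([.561,-.2375,.069],-85)
snap('scene','s1'); crop('s1',170,120,300,240,5,'s1c')
```

```text
t 1.95 tcp [ 0.5578 -0.2389  0.0674] az -85.26 tilt 0.29 w 0.999 F [-0.  -0.2 -0. ] j7 -1.25
delta [-0.0016  0.0033 -0.0012] turn -0.0046
```

View pics/s1c.png

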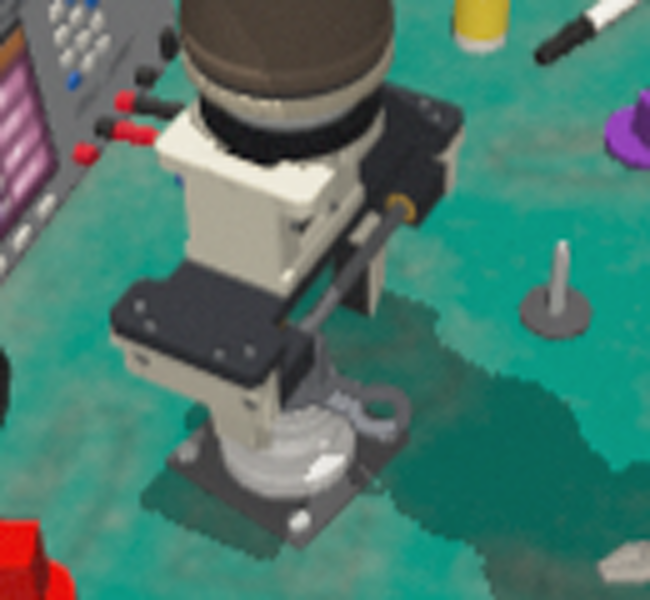

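>>> move_arm:
  steps: "-0.002 0.003 -0.001 0 0;-0.002 0.003 -0.001 0 120;-0.002 0.003 -0.001 0 255;-0.002 0.003 -0.001 0 255;-0.002 0.003 -0.001 0 255;-0.002 0.003 -0.001 0 255;-0.002 0.003 -0.001 0 255"
  squeeze: 25

```text
clock: 2.58
position: [0.5635, -0.2367, 0.0719]
ee_rot: [1.147, 1.248, -1.147]
force: [0.3, 0.3, 0.5]
width: 0.616
```

Run:
```python
from h import *
go([.561,-.2375,.069],-85)
```

```text
t 2.58 tcp [ 0.5635 -0.2367  0.0719] az -85.15 tilt 0.02 w 0.616 F [0.3 0.3 0.5] j7 -1.25
delta [ 0.0029 -0.0025  0.0006] turn -0.0026
```

>>> move_arm:
  steps: "0.002 -0.002 0 0 255;0.002 -0.002 0 0 255;0.002 -0.002 0 0 255;0.002 -0.002 0 0 255;0.002 -0.002 0 0 255;0.002 -0.002 0 0 255;0.002 -0.002 0 0 255;0.002 -0.002 0 0 255"

```text
clock: 3.25
position: [0.5615, -0.2368, 0.0698]
ee_rot: [1.147, 1.248, -1.146]
force: [0.8, 0.8, -0.2]
width: 0.128
```

Run:
```python
from h import *
go([.561,-.2375,.069],-85)
```

```text
t 3.25 tcp [ 0.5615 -0.2368  0.0698] az -85.14 tilt 0.01 w 0.128 F [ 0.8  0.8 -0.2] j7 -1.25
delta [ 0.0008 -0.0006  0.0006] turn -0.0025
```

>>> move_arm:
  steps: "-0.02 0 0 0 255;-0.05 0 0 0 255;-0.08 0 0 0 255;-0.08 0 0 0 255;-0.08 0 0 0 255"

```text
clock: 3.67
position: [0.5627, -0.2373, 0.1516]
ee_rot: [1.147, 1.244, -1.145]
force: [0.3, -0.4, -1.3]
width: 0.127
```

Run:
```python
from h import *
go([.546,-.390,.13],-85)
```

```text
t 3.67 tcp [ 0.5627 -0.2373  0.1516] az -85.15 tilt 0.22 w 0.127 F [ 0.3 -0.4 -1.3] j7 -1.23
delta [ 0.0218 -0.0296  0.1507] turn -0.0027
```

>>> move_arm:
  steps: "0.005 -0.007 0.037 0 255;0.01 -0.014 0.075 0 255;0.015 -0.022 0.112 0 255;0.021 -0.029 0.140 0 255;0.021 -0.029 0.150 0 255;0.021 -0.029 0.150 0 255;0.021 -0.029 0.150 0 255;0.021 -0.029 0.150 0 255"

```text
clock: 4.33
position: [0.5458, -0.3866, 0.1281]
ee_rot: [1.146, 1.251, -1.144]
force: [0.6, 0.1, -1.2]
width: 0.128
```

Run:
```python
from h import *
go([.546,-.390,.13],-85)
for n in ['scene','top','wrist']: snap(n,n+'2')
crop('scene2',210,100,340,220,5,'c4a');crop('wrist2',200,110,330,240,5,'c4b');crop('top2',250,150,350,250,6,'c4c')
go([.546,-.390,.13],-85)
```

```text
t 4.33 tcp [ 0.5458 -0.3866  0.1281] az -85.03 tilt 0.11 w 0.128 F [ 0.6  0.1 -1.2] j7 -1.0
delta [-0.0019 -0.0001  0.0034] turn -0.0006
t 4.48 tcp [ 0.546  -0.3869  0.1288] az -85.01 tilt 0.04 w 0.127 F [-0.5 -0.1 -0.9] j7 -1.0
delta [-0.0012 -0.0003  0.0031] turn -0.0002
```

View pics/c4a.png

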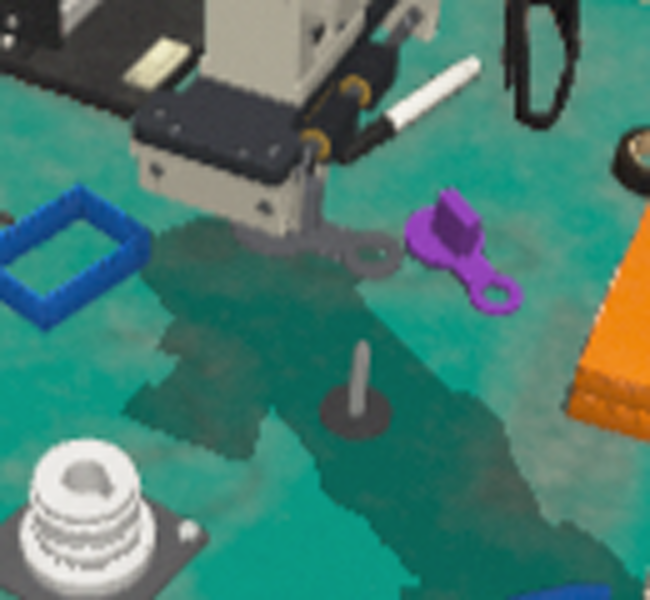

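View pics/c4b.png

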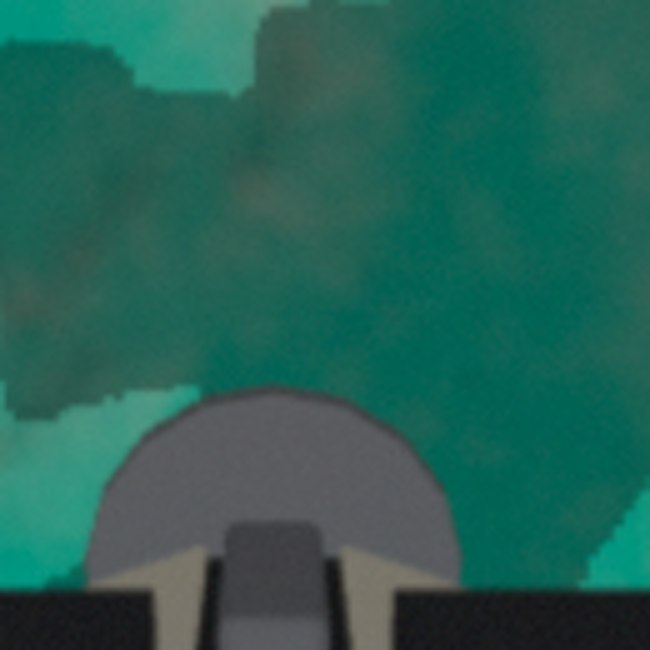

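View pics/c4c.png

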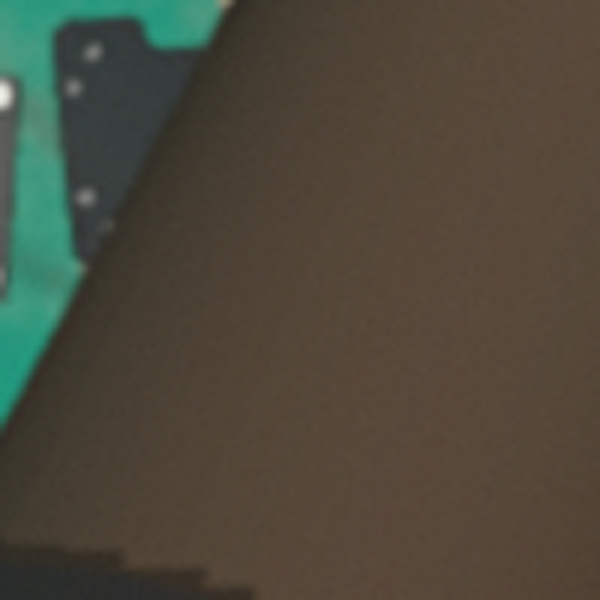

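Run:
```python
from h import *
d=load('scene2'); P,I,ok=cloud(d,0,0,512,384); P=P[ok]
slices(P,'ring',(0.501,-0.391),.021,.105,.14)
slices(P,'post',(0.5,-0.39),.03,.02,.07)
slices(P,'posttop',(0.5,-0.39),.03,.04,.07)
print('eye',pxh(d,284.2,150.6,.122),'tip',pxh(d,282.4,168.8,.056), 'tip base', pxh(d,281.5,182,.006))
slices(P,'hubtop',(0.568,-0.237),.03,.055,.07)
crop('scene2',190,170,250,230,10,'c5')
```

```text
ring 106 mean [ 0.5022 -0.3875  0.1235] mid [ 0.5027 -0.3878  0.1232] size [0.0376 0.0321 0.0095] rect [ 502.  -389.2] [30.  37.1] 68.1
post 33 mean [ 0.5004 -0.3917  0.04  ] mid [ 0.5012 -0.3921  0.0385] size [0.0079 0.0081 0.0358] rect [ 500.9 -392.6] [7.7 6.1] 55.0
posttop 17 mean [ 0.5002 -0.3921  0.0487] mid [ 0.5005 -0.3922  0.0485] size [0.0065 0.0079 0.0158] rect [ 500.6 -392.1] [6.6 4.7] 49.1
eye [ 0.49865751 -0.38865588  0.122     ] tip [ 0.49967276 -0.39183887  0.056     ] tip base [ 0.49842604 -0.39253675  0.006     ]
hubtop 224 mean [ 0.5672 -0.2336  0.0596] mid [ 0.5673 -0.2349  0.0593] size [0.0507 0.0497 0.008 ] rect [ 566.9 -233.8] [46.3 49.3] 34.7
```

View pics/c5.png

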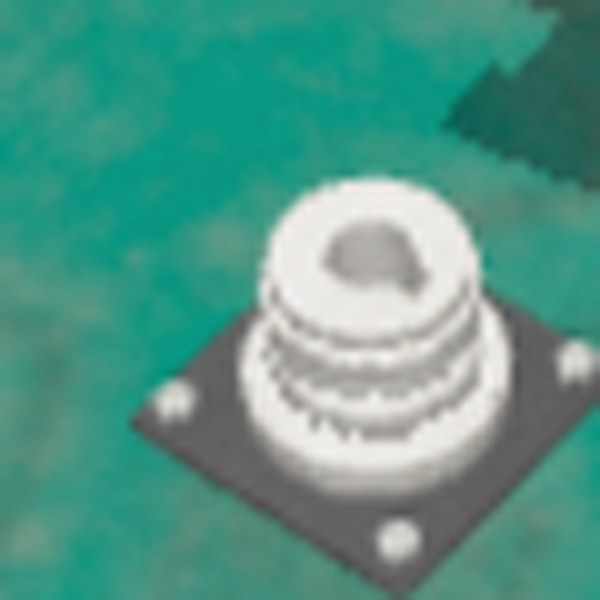

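>>> move_arm:
  steps: "0 0.001 0.003 0 255;0.02 0.001 0.003 0 255;0.045 0.001 0.003 0 255;0.056 0.001 0.003 0 255;0.056 0.001 0.003 0 255;0.056 0.001 0.003 0 255"

```text
clock: 4.98
position: [0.5464, -0.3913, 0.0726]
ee_rot: [1.146, 1.249, -1.147]
force: [1.1, 0.0, -0.5]
width: 0.129
```

Run:
```python
from h import *
go([.546,-.390,.06],-85)
snap('scene','s3'); crop('s3',240,120,320,200,8,'c6')
d=load('s3'); P,I,ok=cloud(d,0,0,512,384); P=P[ok]
slices(P,'ring',(0.501,-0.391),.021,.055,.09)
```

```text
t 4.98 tcp [ 0.5464 -0.3913  0.0726] az -85.12 tilt 0.07 w 0.129 F [ 1.1  0.  -0.5] j7 -1.0
delta [ 0.0126 -0.0003 -0.0014] turn -0.0022
ring 91 mean [ 0.5028 -0.3923  0.0683] mid [ 0.5034 -0.3934  0.0672] size [0.0367 0.0299 0.0083] rect [ 503. -391.] [34.  30.3] 29.5
```

View pics/c6.png

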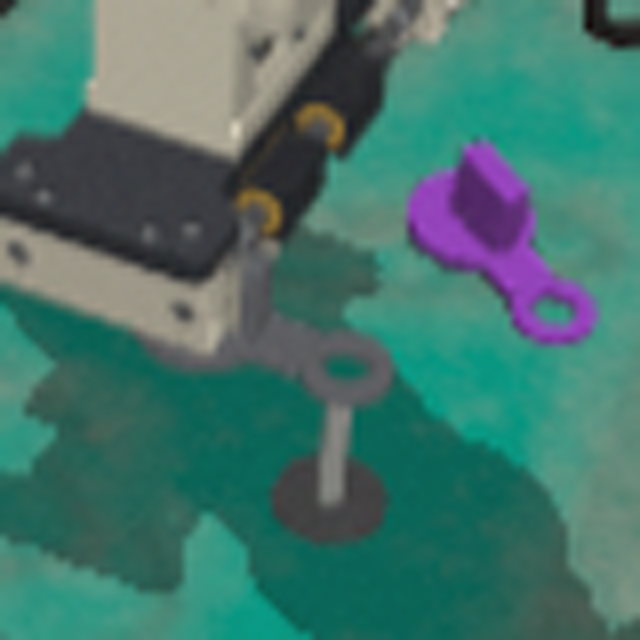

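Run:
```python
from h import *
d=load('s3'); print(pxh(d,283.5,166,.0657))
```

```text
[ 0.49813663 -0.39339195  0.0657    ]
```

>>> move_arm:
  steps: "0 0.001 -0.001 0 255;0.012 0.001 -0.001 0 255;0.022 0.001 -0.001 0 255;0.022 0.001 -0.001 0 255"

```text
clock: 5.37
position: [0.5461, -0.3898, 0.0483]
ee_rot: [1.146, 1.251, -1.148]
force: [-0.8, 1.5, -1.9]
width: 0.128
```

Run:
```python
from h import *
go([.546,-.390,.0165],-85)
snap('scene','s4'); crop('s4',240,120,320,200,8,'c7')
```

```text
t 5.37 tcp [ 0.5461 -0.3898  0.0483] az -85.13 tilt 0.19 w 0.128 F [-0.8  1.5 -1.9] j7 -1.0
delta [ 0.0318 -0.0001  0.0003] turn -0.0023
```

View pics/c7.png

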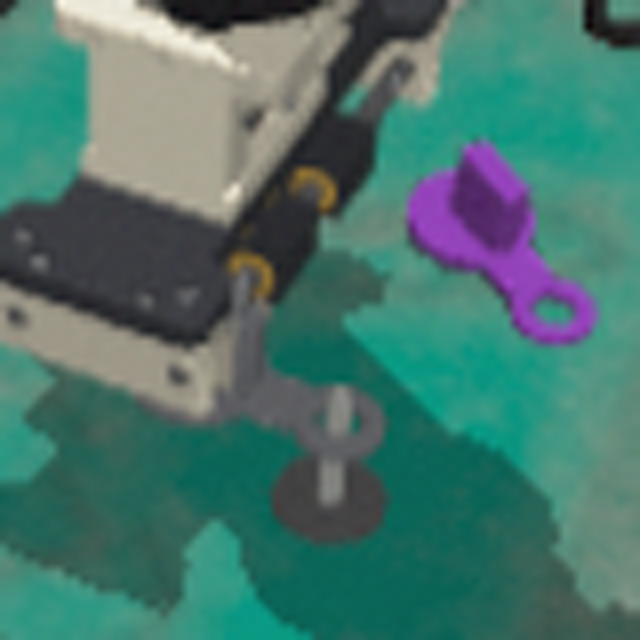

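>>> move_arm:
  steps: "0.012 0 0 0 255;0.022 0 0 0 255;0.028 0 0 0 255;0.03 0 0 0 255;0.03 0 0 0 255"

```text
clock: 5.83
position: [0.5468, -0.3902, 0.0196]
ee_rot: [1.147, 1.25, -1.147]
force: [-1.0, 0.0, -1.4]
width: 0.13
```

Run:
```python
from h import *
go([.546,-.390,.0165],-85)
```

```text
t 5.83 tcp [ 0.5468 -0.3902  0.0196] az -85.14 tilt 0.1 w 0.13 F [-1.   0.  -1.4] j7 -1.01
delta [ 0.0031 -0.0008 -0.0003] turn -0.0025
```

>>> move_arm:
  steps: "0.002 0 0 0 255;0.003 0 0 0 255;0.004 0 0 0 255;0.004 0 0 0 255"

```text
clock: 6.17
position: [0.5475, -0.3907, 0.0169]
ee_rot: [1.147, 1.248, -1.146]
force: [0.2, -0.7, -0.8]
width: 0.132
```

Run:
```python
from h import *
go([.546,-.390,.0165],-85)
```

```text
t 6.17 tcp [ 0.5475 -0.3907  0.0169] az -85.15 tilt 0.02 w 0.132 F [ 0.2 -0.7 -0.8] j7 -1.01
delta [ 0.0004 -0.0015 -0.0008] turn -0.0025
```

>>> move_arm:
  steps: "0.0005 -0.001 -0.001 0 200;0.0005 -0.001 -0.001 0 150;0.0005 -0.001 -0.001 0 100;0.0005 -0.001 -0.001 0 60;0.0005 -0.001 -0.001 0 60;0.0005 -0.001 -0.001 0 60;0.0005 -0.001 -0.001 0 60;0.0005 -0.001 -0.001 0 60"

```text
clock: 6.83
position: [0.5463, -0.3897, 0.0162]
ee_rot: [1.147, 1.248, -1.147]
force: [-0.8, 0.6, -0.1]
width: 0.657
```

>>> move_arm:
  steps: "-0.02 0 0 0 60;-0.05 0 0 0 30;-0.09 0 0 0 0;-0.13 0 0 0 0;-0.17 0 0 0 0;-0.18 0 0 0 0"

```text
clock: 7.33
position: [0.549, -0.3912, 0.2038]
ee_rot: [1.147, 1.238, -1.143]
force: [1.2, -0.3, 0.4]
width: 0.996
```

Run:
```python
from h import *
d=snap('scene','s5'); crop('s5',240,120,320,200,8,'c8')
P,I,ok=cloud(d,0,0,512,384); P=P[ok]
slices(P,'ring',(0.501,-0.391),.023,.009,.02)
slices(P,'plate',(0.553,-0.388),.026,.005,.025)
slices(P,'rib',(0.547,-0.39),.026,.032,.07)
slices(P,'post',(0.501,-0.392),.02,.025,.07)
go([.494,-.082,.19],51)
```

```text
ring 79 mean [ 0.504  -0.3909  0.0121] mid [ 0.5047 -0.3931  0.0138] size [0.0371 0.0309 0.0095] rect [ 504.4 -391.6] [36.7 29.6] 17.9
plate 141 mean [ 0.5506 -0.3809  0.0135] mid [ 0.5522 -0.3827  0.0157] size [0.0474 0.0371 0.0185] rect [ 552.2 -382.4] [47.2 36.2] 2.4
rib 63 mean [ 0.5453 -0.3876  0.0397] mid [ 0.5459 -0.39    0.0384] size [0.0292 0.0162 0.0124] rect [ 545.8 -390.1] [29.4 15.1] 4.1
post 30 mean [ 0.5004 -0.3916  0.0417] mid [ 0.5013 -0.3915  0.0418] size [0.0085 0.0092 0.0299] rect [ 500.1 -391.1] [8.5 8.5] 28.1
t 7.38 tcp [ 0.549  -0.3913  0.2031] az -85.16 tilt 0.57 w 0.994 F [ 1.4 -0.7  0.9] j7 -0.99
delta [ 0.011  -0.0288 -0.3129] turn -2.3764
```

View pics/c8.png

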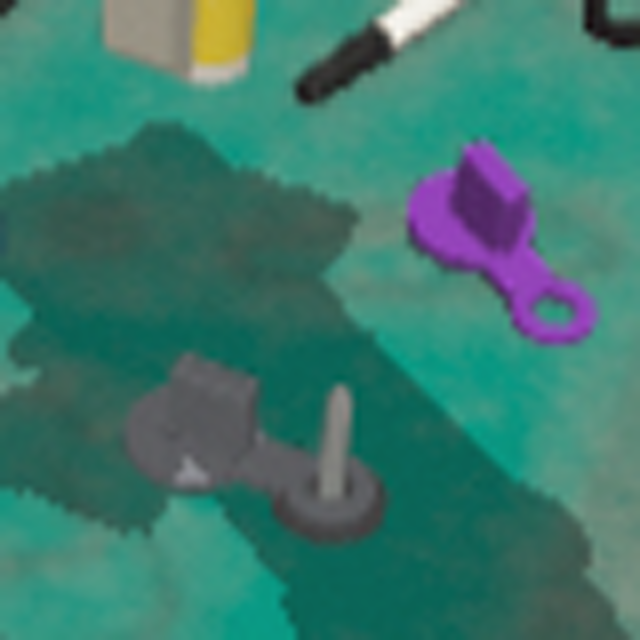

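>>> move_arm:
  steps: "0 0.005 -0.04 -0.12 0;0 0.01 -0.08 -0.24 0;0 0.015 -0.12 -0.36 0;0 0.019 -0.15 -0.48 0;0 0.019 -0.15 -0.6 0;0 0.019 -0.15 -0.72 0;0 0.019 -0.15 -0.84 0;0 0.019 -0.15 -0.96 0;0 0.019 -0.15 -1.08 0;0 0.019 -0.15 -1.2 0"

```text
clock: 8.22
position: [0.5522, -0.2385, 0.1955]
ee_rot: [0.22, 1.56, -0.22]
force: [-0.6, -0.2, 0.7]
width: 1.0
```

>>> move_arm:
  steps: "0 0 0 0 0;0 0 0 0 0"

```text
clock: 8.38
position: [0.5523, -0.2387, 0.1956]
ee_rot: [0.228, 1.56, -0.227]
force: [0.5, 1.1, -0.1]
width: 0.999
```

Run:
```python
from h import *
d=snap('wrist','w6')
go([.494,-.082,.19],51)
P,I,ok=cloud(d,0,0,512,225); P=P[ok]
slices(P,'hubtop',(0.568,-0.237),.035,.055,.07)
slices(P,'head',(0.494,-0.082),.035,.088,.11)
slices(P,'foot',(0.56,-0.24),.09,.006,.03)
```

```text
t 8.43 tcp [ 0.5523 -0.2386  0.1957] az -16.64 tilt 0.04 w 0.997 F [-0.3  0.7  0.4] j7 -0.15
delta [ 0.0058  0.1334 -0.1007] turn -1.1806
hubtop 1288 mean [ 0.5687 -0.2353  0.0599] mid [ 0.568  -0.2359  0.0587] size [0.0495 0.0493 0.0073] rect [ 568.  -235.9] [49.3 49.5] 89.8
head 757 mean [ 0.4953 -0.083   0.0937] mid [ 0.4946 -0.0824  0.0924] size [0.0292 0.028  0.0088] rect [494.5 -82.2] [18.  26.6] 50.9
foot 3104 mean [ 0.569  -0.2281  0.0118] mid [ 0.5678 -0.2358  0.018 ] size [0.0951 0.0943 0.0239] rect [ 568.  -235.9] [89.3 89.7] 85.6
```

View pics/w6.png

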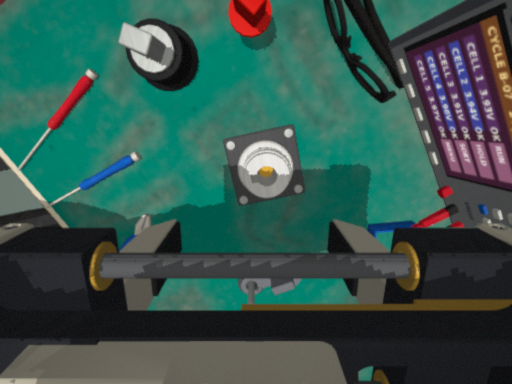

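Run:
```python
from h import *
crop('w6',215,120,315,210,8,'c9'); crop('w6',110,10,205,95,7,'c10')
```

```text
(no output)
```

View pics/c9.png

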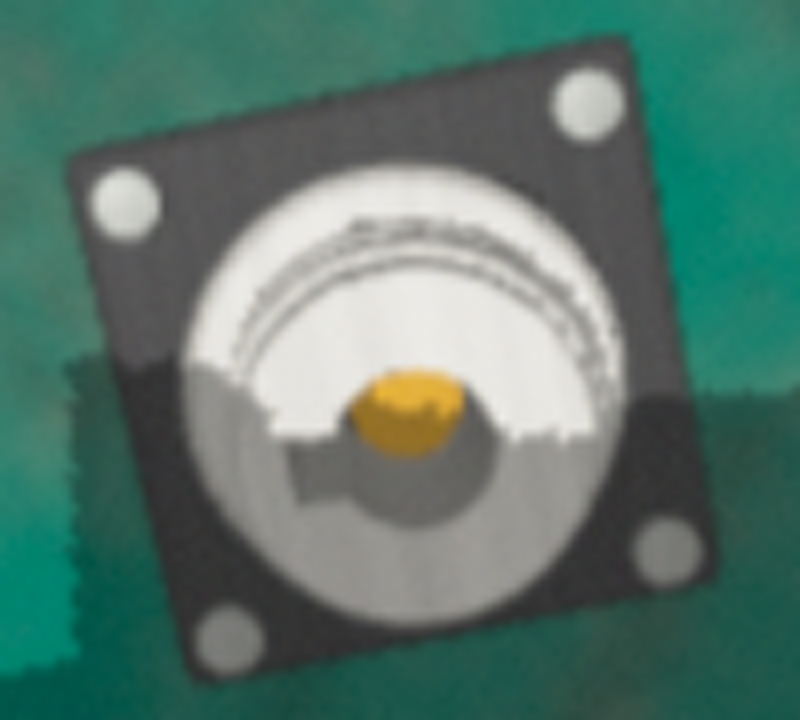

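View pics/c10.png

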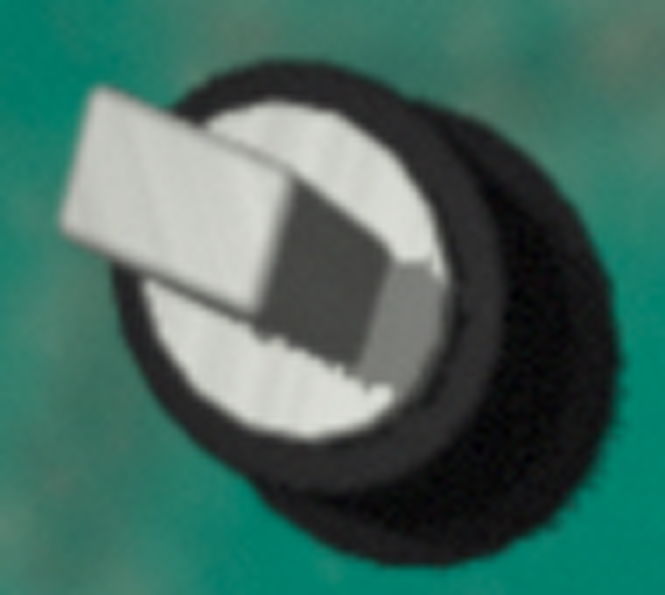

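Run:
```python
from h import *
d=load('w6')
f=lambda u,v:pxh(d,215+u/8,120+v/8,.06)
a=f(420,452);b=f(293,474);print(a,b,np.degrees(np.arctan2(*(b-a)[1::-1])), np.linalg.norm(b-a))
e=f(288,447);g=f(298,507);k=(e+g)/2;print(e,g,k,np.linalg.norm(e-g),np.linalg.norm(k-a))
# top-face circle center in image: left ~ (250,?),
```

```text
[ 0.56859619 -0.23749897  0.06      ] [ 0.55112379 -0.23551761  0.06      ] 173.5303165023475 0.017584389030079754
[ 0.55155914 -0.23170487  0.06      ] [ 0.55044146 -0.24017003  0.06      ] [ 0.5510003  -0.23593745  0.06      ] 0.008538630485953401 0.017665047997539044
```

Run:
```python
from h import *
d=load('top0'); P,I,ok=cloud(d,80,130,200,230)
m=ok&(I[...,2]>150)&(I[...,1]<80)
Q=P[m]; 
for s in (Q[Q[:,1]>-.02],Q[Q[:,1]<=-.02]): print(len(s),s.min(0),s.max(0))
go([.4945,-.0823,.15],51)
```

```text
277 [0.45428092 0.00281022 0.01849766] [0.63935693 0.11247436 0.11219947]
212 [ 0.57668098 -0.09732534  0.00078882] [ 0.62900767 -0.05648334  0.08929215]
t 8.43 tcp [ 0.5523 -0.2386  0.1957] az -16.64 tilt 0.04 w 0.997 F [-0.3  0.7  0.4] j7 -0.15
delta [ 0.0458  0.1332 -0.1001] turn -1.1806
```

Run:
```python
from h import *
d=load('top0'); P,I,ok=cloud(d,102,172,134,203)
m=ok&(P[...,2]>.015)
Q=P[m]
for z0,z1 in((.015,.04),(.04,.06),(.06,.12)):
  s=Q[(Q[:,2]>z0)&(Q[:,2]<z1)]; print(z0,len(s),s.min(0),s.max(0))
d=load('scene0'); P,I,ok=cloud(d,150,268,176,298)
m=ok&(I[...,2]>130)&(I[...,1]<70)&(P[...,2]>.015)
Q=P[m]; print(len(Q),Q.min(0),Q.max(0))
```

```text
Traceback (most recent call last):
ValueError: zero-size array to reduction operation minimum which has no identity
```

Run:
```python
from h import *
for n,b in (('top0',(102,172,134,203)),('scene0',(150,268,176,298))):
  d=load(n);P,I,ok=cloud(d,*b)
  m=ok&(I[...,2]>130)&(I[...,1]<80)&(P[...,2]>.01)
  Q=P[m]; print(n,len(Q),np.percentile(Q,[2,50,98],axis=0).round(3) if len(Q) else '')
crop('top0',90,140,190,230,6,'c11')
```

```text
top0 234 [[0.527 0.004 0.043]
 [0.544 0.019 0.048]
 [0.564 0.038 0.088]]
scene0 369 [[0.525 0.008 0.042]
 [0.539 0.03  0.057]
 [0.558 0.043 0.087]]
```

View pics/c11.png

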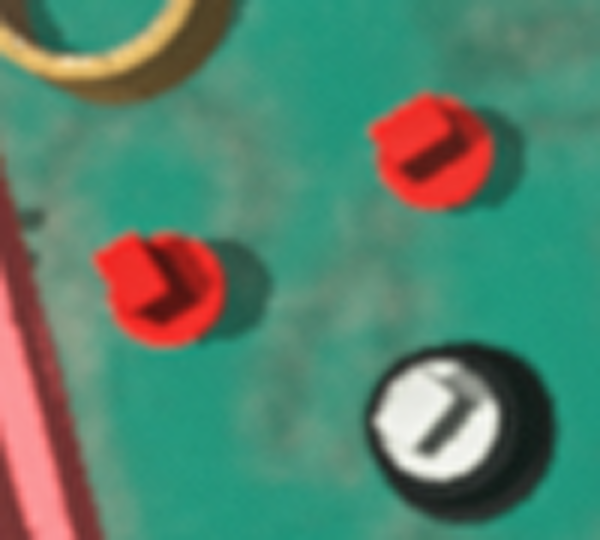

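>>> move_arm:
  steps: "0.005 0.03 -0.02 -0.12 60;0.01 0.06 -0.045 -0.24 60;0.02 0.09 -0.068 -0.36 60;0.03 0.12 -0.09 -0.48 60;0.045 0.133 -0.1 -0.6 60;0.045 0.133 -0.1 -0.72 60;0.045 0.133 -0.1 -0.84 60;0.045 0.133 -0.1 -0.96 60;0.045 0.133 -0.1 -1.08 60;0.045 0.133 -0.1 -1.18 60"

```text
clock: 9.27
position: [0.4941, -0.0827, 0.1511]
ee_rot: [-0.7, 1.455, 0.7]
force: [-0.4, 0.4, -0.4]
width: 0.766
```

>>> move_arm:
  steps: "0 0 0 0 60;0 0 0 0 60"

```text
clock: 9.43
position: [0.4941, -0.0828, 0.1511]
ee_rot: [-0.693, 1.457, 0.694]
force: [-0.8, 0.4, 0.2]
width: 0.765
```

Run:
```python
from h import *
d=snap('wrist','w7')
go([.4945,-.0823,.059],51)
P,I,ok=cloud(d,0,0,512,225); P=P[ok]
slices(P,'head',(0.494,-0.082),.035,.088,.11)
```

```text
t 9.48 tcp [ 0.4941 -0.0828  0.1511] az 50.9 tilt 0.01 w 0.768 F [ 0.4 -0.2  0.2] j7 0.61
delta [0.0921 0.     0.0006] turn -0.0018
head 674 mean [ 0.4932 -0.081   0.0937] mid [ 0.4939 -0.0816  0.0919] size [0.0292 0.0279 0.0077] rect [493.8 -81.5] [17.6 25.8] 51.7
```

View pics/w7.png

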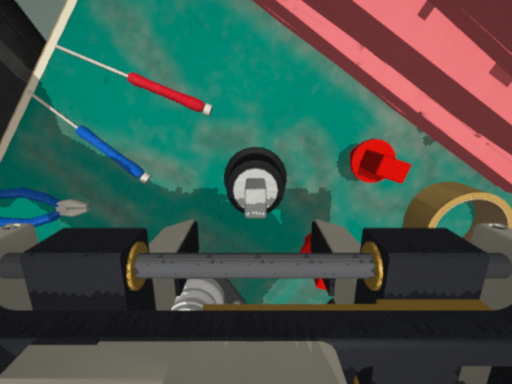

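>>> move_arm:
  steps: "0.035 0 0.001 0 60;0.065 0 0.001 0 60;0.085 0 0.001 0 60;0.092 0 0.001 0 60;0.092 0 0.001 0 60;0.092 0 0.001 0 150;0.092 0 0.001 0 255;0.092 0 0.001 0 255;0.092 0 0.001 0 255;0.092 0 0.001 0 255"
  squeeze: 45

```text
clock: 10.32
position: [0.4953, -0.0822, 0.06]
ee_rot: [-0.698, 1.455, 0.696]
force: [-0.6, 1.1, -0.8]
width: 0.454
```

>>> move_arm:
  steps: "0 0 0 0 255;0 0 0 0 255;0 0 0 0 255;0 0 0 0 255"

```text
clock: 10.65
position: [0.4948, -0.0821, 0.0593]
ee_rot: [-0.698, 1.456, 0.698]
force: [0.1, -0.1, 2.5]
width: 0.192
```

Run:
```python
from h import *
go([.4945,-.0823,.14],51)
```

```text
t 10.65 tcp [ 0.4948 -0.0821  0.0593] az 51.21 tilt 0.01 w 0.192 F [ 0.1 -0.1  2.5] j7 0.5
delta [-0.0807  0.0001 -0.0003] turn 0.0037
```

>>> move_arm:
  steps: "-0.01 0 0 0 255;-0.035 0 0 0 255;-0.065 0 0 0 255;-0.081 0 0 0 255;-0.081 0 0 0 255;-0.081 0 0 0 255"

```text
clock: 11.15
position: [0.4952, -0.0822, 0.1412]
ee_rot: [-0.698, 1.455, 0.696]
force: [-1.0, -0.3, -2.1]
width: 0.194
```

Run:
```python
from h import *
go([.4945,-.0823,.14],51)
snap('scene','s8'); crop('s8',160,190,270,300,7,'c12')
```

```text
t 11.15 tcp [ 0.4952 -0.0822  0.1412] az 51.2 tilt 0.11 w 0.194 F [-1.  -0.3 -2.1] j7 0.6
delta [ 0.0012  0.0005 -0.0005] turn 0.0034
```

View pics/c12.png

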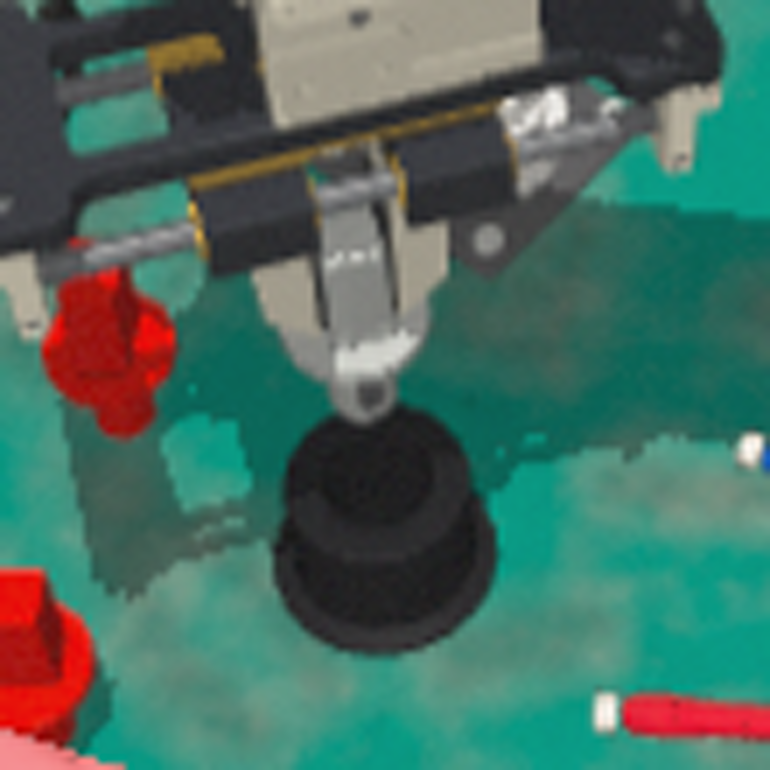

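Run:
```python
from h import *
go([.568,-.2365,.16],85.5)
crop('s8',200,230,225,255,24,'c13')
```

```text
t 11.2 tcp [ 0.4944 -0.0823  0.1401] az 51.2 tilt 0.02 w 0.196 F [-0.4 -0.6 -2.1] j7 0.6
delta [-0.0198 -0.154  -0.0741] turn -0.5987
```

View pics/c13.png

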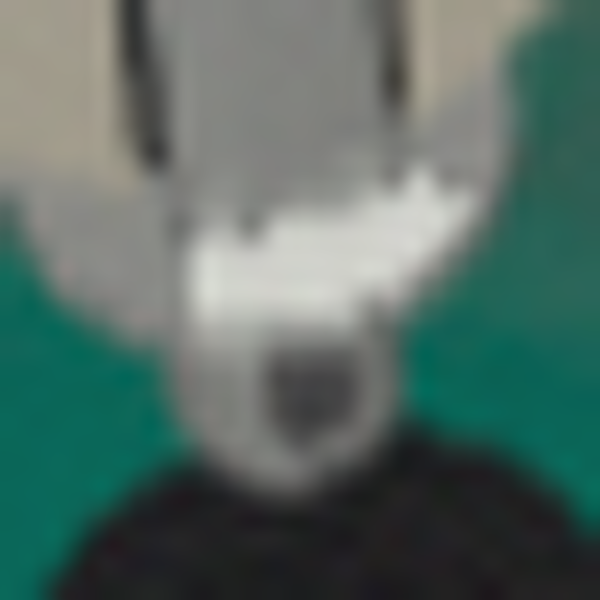

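>>> move_arm:
  steps: "-0.01 -0.03 -0.014 -0.1 255;-0.02 -0.06 -0.029 -0.2 255;-0.02 -0.09 -0.043 -0.3 255;-0.02 -0.12 -0.058 -0.4 255;-0.02 -0.15 -0.072 -0.5 255;-0.02 -0.154 -0.074 -0.6 255;-0.02 -0.154 -0.074 -0.6 255;-0.02 -0.154 -0.074 -0.6 255"

```text
clock: 11.87
position: [0.5675, -0.2355, 0.1585]
ee_rot: [-1.147, 1.246, 1.153]
force: [-0.0, 1.1, -1.4]
width: 0.193
```

Run:
```python
from h import *
snap('scene','s9'); crop('s9',180,140,270,230,8,'c14')
snap('wrist','w9')
go([.568,-.2365,.16],85.5)
```

```text
t 11.97 tcp [ 0.5678 -0.2344  0.1595] az 85.54 tilt 0.11 w 0.192 F [-0.2  0.3 -1.6] j7 1.38
delta [-0.0005 -0.0003 -0.0021] turn 0.0007
```

View pics/c14.png

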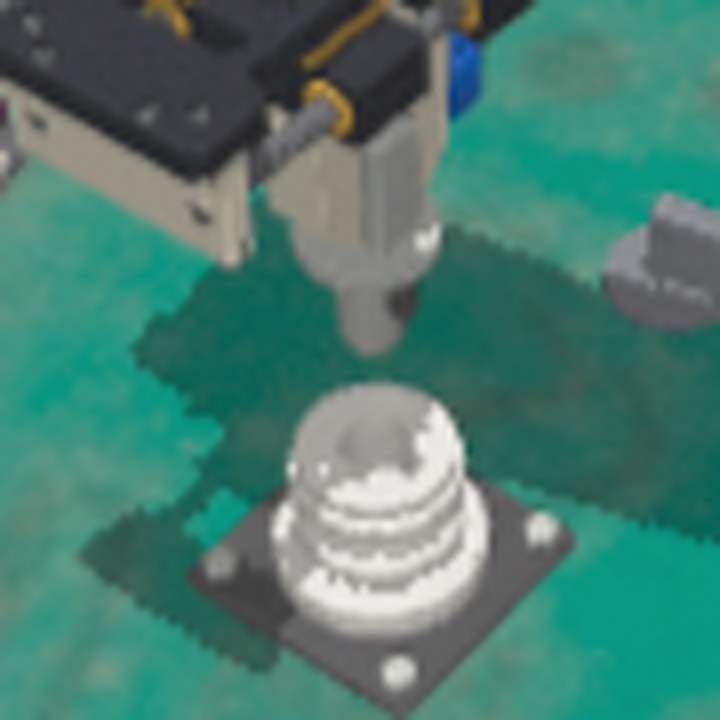

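View pics/w9.png

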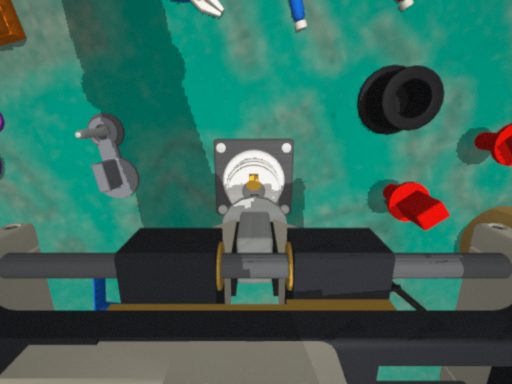

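Run:
```python
from h import *
d=load('w9'); P,I,ok=cloud(d,190,125,310,225); P=P[ok]
slices(P,'hubtop',(0.568,-0.237),.035,.055,.065)
slices(P,'foot',(0.568,-0.237),.09,.006,.03)
crop('w9',205,130,305,230,7,'c15')
d=load('s9'); P,I,ok=cloud(d,180,140,270,230); P=P[ok]
slices(P,'hubtop',(0.568,-0.237),.035,.056,.07)
slices(P,'collar+',(0.568,-0.237),.03,.143,.17)
slices(P,'shaft',(0.568,-0.237),.03,.10,.13)
```

```text
hubtop 1064 mean [ 0.5591 -0.2357  0.0598] mid [ 0.561  -0.2361  0.0584] size [0.0376 0.0499 0.0068] rect [ 560.6 -235.7] [49.8 36.5] 87.4
foot 3429 mean [ 0.5536 -0.2352  0.0124] mid [ 0.5666 -0.2358  0.018 ] size [0.0938 0.0942 0.0239] rect [ 567.2 -236.1] [89.5 88.8] 85.6
hubtop 218 mean [ 0.5672 -0.2337  0.0597] mid [ 0.5679 -0.2358  0.0594] size [0.051  0.0507 0.0068] rect [ 567.1 -233.9] [46.5 49.7] 34.2
collar+ 157 mean [ 0.5582 -0.228   0.1558] mid [ 0.5649 -0.2341  0.1589] size [0.0394 0.042  0.0221] rect [ 560.7 -230.5] [43.1 28.6] 49.9
shaft 48 mean [ 0.5619 -0.2284  0.1204] mid [ 0.5615 -0.2308  0.1189] size [0.0207 0.0138 0.0218] rect [ 561.2 -229.6] [21.   8.2] 36.4
```

View pics/c15.png

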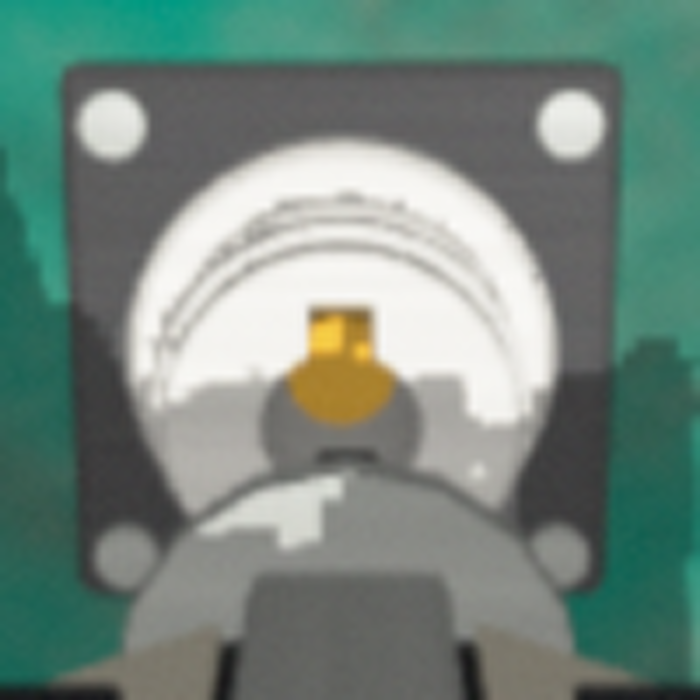

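>>> move_arm:
  steps: "0.01 0 -0.0017 0 255;0.03 0 -0.0017 0 255;0.04 0 -0.0017 0 255;0.04 0 -0.0017 0 255;0.04 0 -0.0017 0 255;0.04 0 -0.0017 0 255"

```text
clock: 12.47
position: [0.5687, -0.2375, 0.1208]
ee_rot: [-1.153, 1.244, 1.152]
force: [-0.1, -0.8, -1.0]
width: 0.195
```

Run:
```python
from h import *
for i in range(2):
  go([.568,-.2361,.118],85.6); arm.get_image('wrist')
snap('scene','s10'); crop('s10',180,140,270,230,8,'c16')
```

```text
t 12.47 tcp [ 0.5687 -0.2375  0.1208] az 85.61 tilt 0.04 w 0.195 F [-0.1 -0.8 -1. ] j7 1.36
delta [0.0028 0.0008 0.0013] turn 0.0002
t 12.52 tcp [ 0.569  -0.2376  0.1211] az 85.6 tilt 0.07 w 0.194 F [-0.7  0.1 -1.7] j7 1.36
delta [0.0031 0.0011 0.0014] turn 0.0001
```

View pics/c16.png

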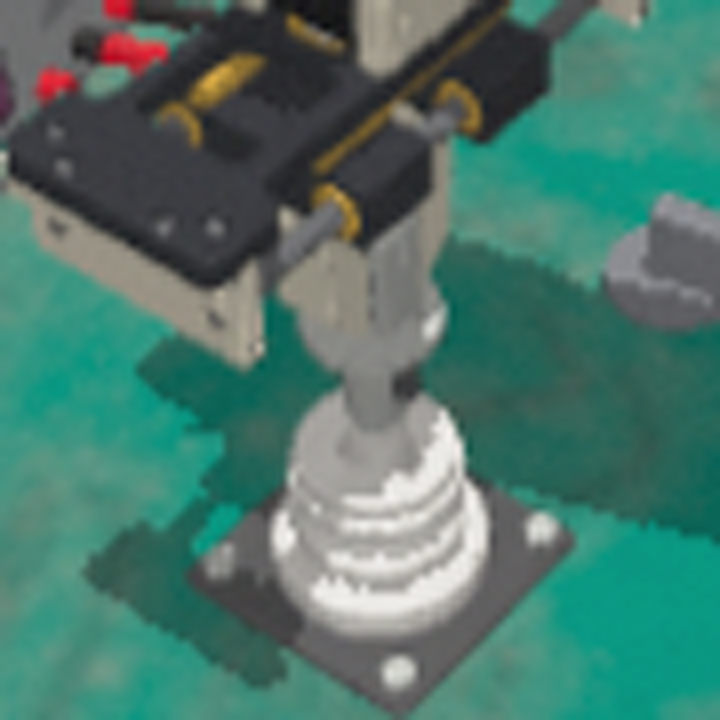

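>>> move_arm:
  steps: "0 0.001 0.001 0 255;0.004 0.001 0.001 0 255;0.008 0.001 0.001 0 255;0.012 0.001 0.001 0 255;0.014 0.001 0.001 0 255;0.014 0.001 0.001 0 255"

```text
clock: 13.12
position: [0.5673, -0.2365, 0.1055]
ee_rot: [-1.152, 1.244, 1.153]
force: [-0.1, 0.4, -2.0]
width: 0.193
```

Run:
```python
from h import *
go([.568,-.2361,.10],85.6); snap('scene','s11');  crop('s11',180,140,270,230,8,'c17'); go([.568,-.2361,.10],85.6)
print(arm.observe()['ft_torque'])
```

```text
t 13.12 tcp [ 0.5673 -0.2365  0.1055] az 85.6 tilt 0.05 w 0.193 F [-0.1  0.4 -2. ] j7 1.34
delta [ 0.0055 -0.0007  0.0005] turn 0.0
t 13.17 tcp [ 0.5674 -0.2366  0.1058] az 85.6 tilt 0.04 w 0.195 F [ 0.9  0.7 -1.8] j7 1.34
delta [ 0.0058 -0.0006  0.0005] turn 0.0
[ 0.1816992  -0.23542834 -0.0113113 ]
```

View pics/c17.png

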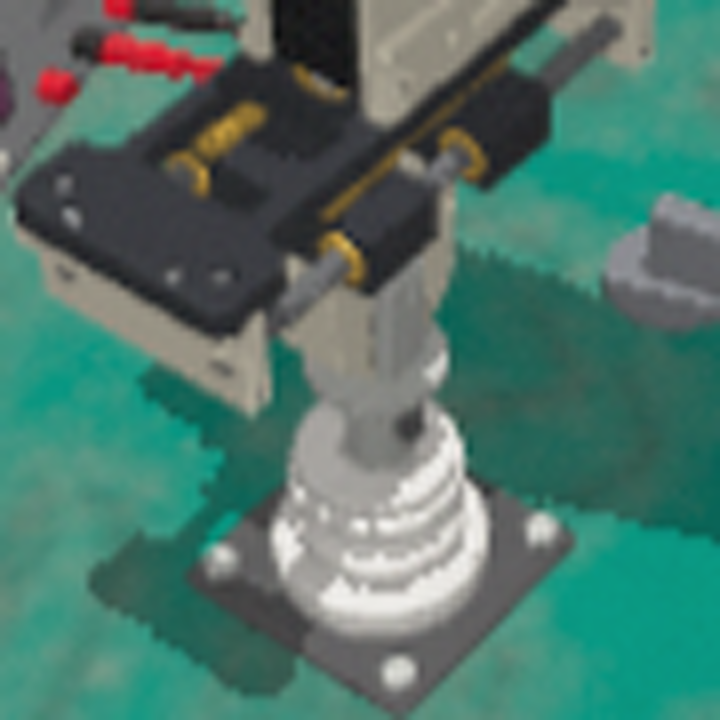

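>>> move_arm:
  steps: "0.003 -0.0005 0.0005 0 255;0.006 -0.0005 0.0005 0 255;0.009 -0.0005 0.0005 0 255;0.009 -0.0005 0.0005 0 255"

```text
clock: 13.5
position: [0.5675, -0.2363, 0.0964]
ee_rot: [-1.152, 1.245, 1.153]
force: [0.4, 0.8, -3.7]
width: 0.191
```

Run:
```python
from h import *
go([.568,-.2361,.09],85.6);arm.get_image('top'); go([.568,-.2361,.09],85.6)
print(arm.observe()['ft_torque'])
```

```text
t 13.5 tcp [ 0.5675 -0.2363  0.0964] az 85.59 tilt 0.06 w 0.191 F [ 0.4  0.8 -3.7] j7 1.34
delta [ 0.0064 -0.0004  0.0003] turn -0.0001
t 13.55 tcp [ 0.5677 -0.2363  0.0968] az 85.6 tilt 0.04 w 0.193 F [ 1.   0.2 -1.4] j7 1.34
delta [ 0.0068 -0.0003  0.0002] turn -0.0001
[ 0.0625704  -0.09971251  0.01993345]
```

>>> move_arm:
  steps: "0.002 0 0 0 255;0.004 0 0 0 255;0.006 0 0 0 255;0.008 0 0 0 255;0.008 0 0 0 255"

```text
clock: 13.97
position: [0.5677, -0.2363, 0.0887]
ee_rot: [-1.152, 1.245, 1.153]
force: [-0.6, -1.1, -2.5]
width: 0.195
```

Run:
```python
from h import *
go([.568,-.2361,.0713],85.6);snap('scene','s12'); crop('s12',180,140,270,230,8,'c18'); go([.568,-.2361,.0713],85.6)
print(arm.observe()['ft_torque'])
```

```text
t 13.97 tcp [ 0.5677 -0.2363  0.0887] az 85.6 tilt 0.04 w 0.195 F [-0.6 -1.1 -2.5] j7 1.33
delta [ 0.0174 -0.0003  0.0002] turn -0.0001
t 14.02 tcp [ 0.5678 -0.2363  0.089 ] az 85.6 tilt 0.02 w 0.194 F [-0.3 -1.1 -2.7] j7 1.33
delta [ 0.0177 -0.0002  0.0002] turn -0.0
[ 0.12478724 -0.18742928  0.03722033]
```

View pics/c18.png

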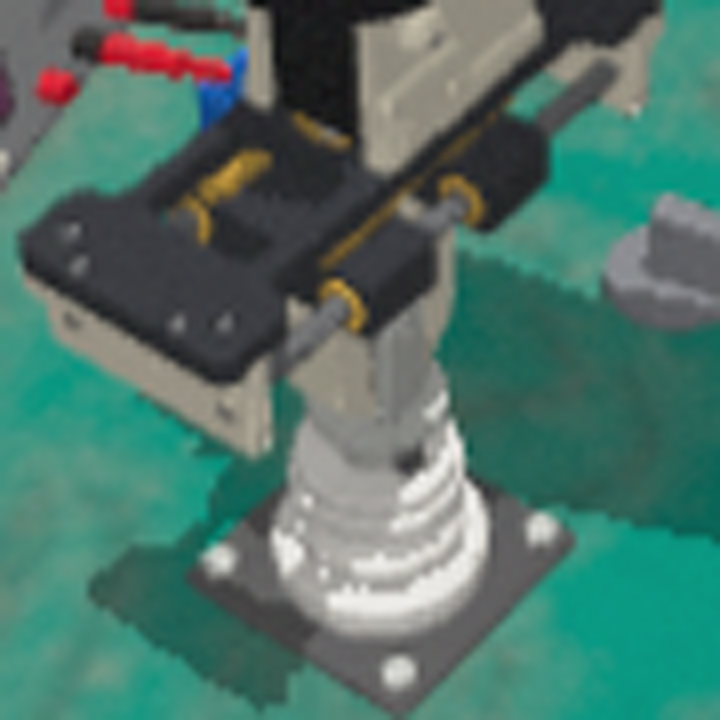

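>>> move_arm:
  steps: "0.003 0 0 0 255;0.006 0 0 0 255;0.009 0 0 0 255;0.011 0 0 0 255;0.013 0 0 0 255;0.013 0 0 0 255"
  squeeze: 55

```text
clock: 14.52
position: [0.568, -0.2364, 0.0761]
ee_rot: [-1.152, 1.245, 1.152]
force: [-2.5, -0.0, 3.7]
width: 0.193
```

Run:
```python
from h import *
go([.568,-.2361,.0713],85.6); print(arm.observe()['ft_torque'])
```

```text
t 14.52 tcp [ 0.568  -0.2364  0.0761] az 85.59 tilt 0.01 w 0.193 F [-2.5 -0.   3.7] j7 1.32
delta [ 0.0048 -0.      0.0003] turn -0.0002
[ 0.08419188  0.29215182 -0.01365833]
```

>>> move_arm:
  steps: "0.002 0 0 0 255;0.004 0 0 0 255;0.005 0 0 0 255;0.005 0 0 0 255;0.005 0 0 0 255"

```text
clock: 14.93
position: [0.568, -0.2364, 0.0715]
ee_rot: [-1.153, 1.245, 1.152]
force: [-2.2, 0.7, 6.2]
width: 0.191
```

Run:
```python
from h import *
go([.568,-.2361,.0713],85.6); print(arm.observe()['ft_torque'])
```

```text
t 14.93 tcp [ 0.568  -0.2364  0.0715] az 85.6 tilt 0.02 w 0.191 F [-2.2  0.7  6.2] j7 1.31
delta [0.0002 0.0001 0.0003] turn -0.0001
[ 0.08795806  0.50636481 -0.05006477]
```

>>> move_arm:
  steps: "0.001 0 0 0 255;0.0015 0 0 0 255;0.002 0 0 0 255;0.002 0 0 0 255;0.002 0 0 0 255"

```text
clock: 15.35
position: [0.5681, -0.2364, 0.0712]
ee_rot: [-1.154, 1.245, 1.151]
force: [-9.7, -0.0, 24.3]
width: 0.191
```

Run:
```python
from h import *
go([.568,-.2361,.0713],85.6); print(arm.observe()['ft_torque'])
```

```text
t 15.35 tcp [ 0.5681 -0.2364  0.0712] az 85.59 tilt 0.09 w 0.191 F [-9.7 -0.  24.3] j7 1.31
delta [-0.0001  0.0001  0.0003] turn -0.0002
[ 0.45526193  2.06094263 -0.04129596]
```

>>> move_arm:
  steps: "-0.0005 0.0004 0 0 255;-0.0005 0.0004 0 0 255;-0.0005 0.0004 0 0 255;-0.0005 0.0004 0 0 255;-0.0005 0.0004 0 0 255;-0.0005 0.0004 0 0 255"

```text
clock: 15.85
position: [0.568, -0.2364, 0.0713]
ee_rot: [-1.154, 1.245, 1.151]
force: [-5.7, -0.2, 18.0]
width: 0.188
```

Run:
```python
from h import *
go([.568,-.2361,.0713],85.6); d=snap('scene','s13'); crop('s13',180,120,310,230,6,'c19'); go([.568,-.2361,.0713],85.6)
P,I,ok=cloud(d,0,0,512,384); P=P[ok]
slices(P,'ring',(0.501,-0.391),.023,.009,.02)
slices(P,'rib',(0.547,-0.39),.026,.032,.07)
```

```text
t 15.85 tcp [ 0.568  -0.2364  0.0713] az 85.59 tilt 0.09 w 0.188 F [-5.7 -0.2 18. ] j7 1.31
delta [-0.      0.0001  0.0003] turn -0.0002
t 15.9 tcp [ 0.568  -0.2363  0.0713] az 85.59 tilt 0.09 w 0.195 F [-5.8 -0.8 17.6] j7 1.31
delta [-0.      0.0001  0.0002] turn -0.0002
ring 80 mean [ 0.5041 -0.3912  0.012 ] mid [ 0.5051 -0.392   0.0136] size [0.0373 0.0302 0.0092] rect [ 504.7 -391. ] [37.5 28.6] 14.6
rib 59 mean [ 0.5455 -0.3883  0.0396] mid [ 0.5456 -0.39    0.039 ] size [0.0284 0.0126 0.0128] rect [ 545.7 -390. ] [28.4 12.5] 0.3
```

View pics/c19.png

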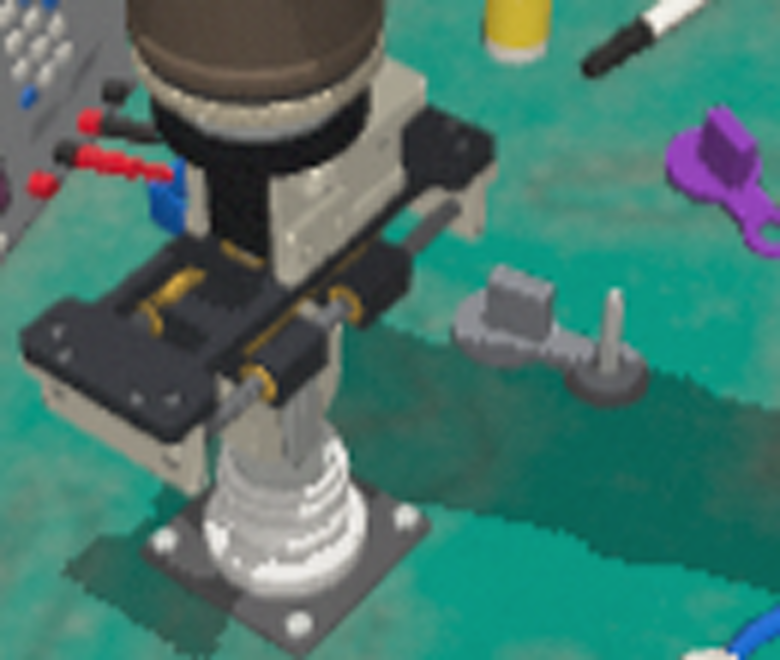

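```bash
python3 -c "
from cell import arm
print(arm.sign_off())"
```

```text
the job is handed in; nothing more can be done
None
```

The job is handed in at about 16 s on the clock. The cover hangs by its eye on the post, released. The keyed shaft is pressed home in the hub, and the gripper still holds it.

- **Cover:** I lifted the grey cover off the hub, lowered its eye over the post to the bottom and let go. The last picture shows it lying level with the eye ring's top about 12 mm above the table, as it should be. The purple cover and the red look-alikes were not touched.
- **Shaft:** I turned it about 34° on the way over to match the keyway seen in the wrist picture. The key entered without resistance.
- **Spring and seat:** Spring force showed from about 76 mm TCP height. The shaft then stopped hard at 71.2 mm, against an expected 71.3 mm. In the last picture the collar sits on the hub and the key is out of sight.
- **At hand-in:** The shaft was held down with about 18 N and gripped at 55 N. I had eased off from 24 N because of a sideways force of about 10 N, and about 6 N of that remains.
- **What disagreed:**
  - The cameras differed by 1–3 mm in y.
  - A rough keyway reading gave the hub turned about −6.5°. The foot measured −4.4° in three views, and I used that.
  - The plunger's travel could not be read directly. I judged it from height and force.

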